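Unlock the barred cage and hold its gate wide open

ROBOT

A 6-joint arm with a two-finger parallel gripper is mounted at the origin on a cart in front of the work surface, level with it; the furniture and walls round the work are solid. World frame = base frame: x ahead of the robot, y to its left, z up, the work surface at z = 0. Lengths are in mm, angles in rad, forces in N, time in s.
With the tool pointing down it reaches from about 400 to 925 mm from the base axis. Payload 12.5 kg.
Tool frame: the origin (TCP) lies midway between the tips of the shut fingers; the grasp point (between the pads) lies 19 mm behind it; z points along the fingers, y is the line along which they close (so a half turn about z gives the same grasp; the last joint's range is limited). The gripper opens to 95 mm and grips with 3 to 60 N. Pads are 20 mm wide; open, the fingers measure 119 mm over their backs; the gripper's body (75 mm by 180 mm) begins 59 mm behind the grasp point.
Start: joints at [1.033, 0.491, 1.559, -0, 1.092, -0.106], TCP at [261.553, 567.659, 214.661] pointing down, gripper open.
Joint ranges: [-3.1, 3.1], [-0.84, 2.19], [0.05, 2.79], [-1.13, 4.28], [0.06, 2.93], [-2.69, 2.69]. Speed limits (rad/s): [2.22, 2.22, 2.79, 3.14, 3.14, 3.14].

INTERFACE

Orientations are given as [roll, pitch, yaw] about the fixed x, y, z axes, in that order (R = Rz(yaw) Ry(pitch) Rx(roll)).
In Python, from cell import state, viewer, env, models gives the robot as it stands. The module is installed in compiled form; this text tells all that it offers.
- The arm moves only by the tool arm_command, never from a script. Its argument "rows" is a list of rows, each a list of 2 entries, a list of its own where there are three numbers: the shift along the tool's x, y, z normalised to -1 to 1, where 1 is 0.25 m, then the turn about the tool's z normalised to -1 to 1, where 1 is pi rad. A call has exactly 5 rows; each row shifts and turns the commanded pose from where the row before left it, along the tool's axes as they then stand; what a row does not reach is not made up. A row lasts 1/10 s, in which the tool goes at most 50 mm and 8.59 degrees, less where a joint would pass 70% of its speed; a pose out of reach is approached as far as the arm can. A call with a number of a shift or a turn outside -1 to 1 is refused whole. A call with a gripper value outside its range is refused whole. "claw" is the opening, from 0 (shut) to 1 (fully open), set as the call begins (left out, the last holds). The fingers move at their own pace and stop on an object; the grip force is fixed at half the most. Time passes only in rows, so rows that do not move let the fingers close, or fill a call up. It gives the time, the measured TCP pose, the force, the opening and the grip force at its end, in the units of the state.
- state(): the state, without advancing time (a new reading comes with each control period).
- viewer.read_camera(name): name is "side" or "top"; returns (picture, depth): 400x640x3 uint8, red, green, blue; 400x640 float32, mm along the optical axis (not along the pixel's ray), 0 where there is no reading.
- viewer.get_calibration(name): a dict with "camera_matrix" (3x3 intrinsics, pixels), "dist_coeffs" ([k1, k2, p1, p2, k3] as OpenCV has them; the pictures are not rectified), "world_to_cam" (4x4, takes a point from world to camera coordinates). Camera axes: x right, y up, looking along -z (the intrinsics and any distortion apply to the point x, -y, -z); pixel columns grow to the right and rows downward; lengths in mm; the calibration is good to about 2 mm. A picture is of the moment at which its call begins. get_calibration takes no time and is no camera call.
- env.job_done(): hands the job in; it is judged then, once.
Trained networks look in the newest picture that a camera, given by its name, has taken for a name from the list of things; names that differ only in an ending like _2 or _b are one class to them, and where a whole thing is asked for, a point or a joint stands for the part that bears it (a point fixed in the world has none). Each returns a list of dicts, best first, with "confidence" (0 to 1); they miss things now and then, are a little off and sometimes report something else, mostly with a low value. They report only what shows in the picture. A call takes as long as a camera call.
- models.search_frame(camera, label): "position" ([x, y, z] in mm, in world coordinates, good to about 4 mm: the middle of the surface that is visible of it).
- models.mark_of(camera, label): "position" ([x, y, z] in mm, in world coordinates, good to about 4 mm: a listed point, or the origin of a listed thing).
The state is a dict: "t": time; "joints": joint angles; "qvel": joint speeds; "tau": joint torques, N m; "eef_pos": TCP position; "tcp_rot": TCP orientation; "ft_force": force on the tool from outside, world axes, zero at the start; "moment": the same for the moment, N m; "opening": opening from 0.0 (shut) to 1.0 (fully open); "grip_force": force on a finger pad.
Only numpy, scipy, OpenCV 4.12 (cv2) and the standard library are available. Lean on these libraries where they do the work, as an engineer would, in place of code of your own. Each camera call takes 0.05 s, during which the arm holds its last target. There are 200 camera calls.

TASK

I need to take the tin out of the small barred steel cage on the bench, so please open the cage and keep its gate open for me: on the roof, slide the lock bar by its round grip until its notch stands in line with the pin of the safety catch, then squeeze the safety catch's two tabs fully together, and only after that squeeze the gate latch's two tabs fully together. Then swing the gate by its upright post, past the springy detent, at least 75 degrees open; it springs back if let go, so finish while still holding the post with the gate at rest wide open. Do not disturb the tin or the things lying beside the cage.

Things in the scene. Friction and masses are not known exactly. Their poses are not given: they have to be found in the camera images.
- cage: Fixed cage of sheet steel and bars, 170 deep (x) x 240 wide (y) x 120 mm high, barred gate in front. Origin on the bench under the middle of its front; x to the rear (away from the robot), y to the left, z up; yaw within 0.2 rad. The controls stand on its flat roof.
- roof_centre (a point): Middle of the roof, 120 mm above the bench. Lock bar: rear right; safety catch: left (two tabs one behind the other); gate latch: middle front (two tabs side by side); round post: on the gate, front right. Low parts on the roof reach 11 mm above it, the latch's claw 19 mm. The bar and catches are stiff (2 to 4 N) and stay where they are put.
- lock_bar (a joint): Position of the lock bar along cage +y, 0 to 0.060 m; starts between 0 and 0.015. At 0.030 its notch is in line with the safety catch's pin; within 0.006 of that the pin can enter. Elsewhere the bar blocks the safety catch.
- lock_bar_grip (a point): Centre of the top of the lock bar's upright round grip, 16 mm diameter, standing from 11 to 45 mm above the roof. Slides with the bar along cage y.
- lock_bar_notch (a point): Middle of the notch in the lock bar, on the bar's upper face (the notch is 20 mm wide along y, open to the front). The bar is 22 mm deep, 115 mm long.
- safety_pin (a point): Rear tip of the safety catch's pin (8 mm wide, 10 mm above the roof at its top); it points to cage +x, at the bar's front edge. Its cage y is fixed: bring the notch to the same cage y.
- safety_catch (a joint): Travel of the safety catch's moving (front) tab toward its fixed (rear) tab, along cage +x: 0 shut, 0.016 m fully squeezed (end stop). Stays where it is put. Blocked by the lock bar unless the notch is in line; until it is squeezed it blocks the latch.
- safety_tab (a point): Top of the moving front tab of the safety catch: an upright plate 6 thick (x) x 24 wide (y) mm, free from 15 to 47 mm above the roof. Its front face is pushed to +x.
- safety_fixed_tab (a point): Top of the fixed rear tab, same size, 32 mm behind the moving one at the start (38 mm over both outer faces, 22 mm when squeezed, the stop leaving a 10 mm gap).
- latch (a joint): Travel of the gate latch's moving (left) tab toward its fixed (right) tab, along cage -y: 0 latched, 0.016 m fully squeezed (end stop). Stays where it is put. Its claw hooks in front of a lug on the gate and clears it when fully squeezed.
- latch_tab (a point): Top of the moving left tab of the gate latch: an upright plate 6 thick (y) x 24 wide (x) mm, free from 15 to 47 mm above the roof. Its left face is pushed to -y.
- latch_fixed_tab (a point): Top of the fixed right tab, same size, 32 mm to the right of the moving one at the start (38 mm over both outer faces, 22 mm when squeezed).
- gate (a joint): Opening angle of the gate, 0 shut to 1.5 rad (stop). It turns about the upright axis at gate_hinge; its right end swings out to the front, clockwise from above. A closer spring pulls it shut, with 1 N at the post when shut and 5.5 N wide open; the sprung detent between 0.45 and 0.95 rad takes about 7 N at the post in all.
- gate_post (a point): Centre of the top of the upright round post on the gate's top rail, 14 mm diameter, 60 mm tall, upright on the rail (foot at roof height; keep the fingertips more than 20 mm above the roof to stay clear of the latch's claw, which ends 28 mm to its left). 150 mm from the hinge axis.
- gate_hinge (a point): Point on the gate's vertical hinge axis at roof height, fixed on the cage's left front edge.
- paint_tin: Small paint tin, 78 mm across and high, standing inside the cage. Leave it there.
- tape_measure: Tape measure with a yellow case, 76x94x34 mm, on the bench to the right of the cage. Bystander.
- masking_tape: Roll of tape, 108 mm across, 24 mm high, flat on the bench to the left of the cage. Bystander.
- sanding_block: Cork sanding block, 62x116x34 mm, on the bench at the right front of the cage. Bystander.

How it is judged:
By the outcome, as a careful person would: the job done as asked, in the order asked, and still so for the second after the job is handed in, while the arm keeps its last pose, push and grip.
It also fails if it takes over 64 s, if anything falls off the work surface, if the arm or the gripper's body presses on something with over 40 N, if the wrist force passes 120 N, or if a joint passes its speed limit or range.

## Working session

There is one attempt and no reset: what is moved stays moved. The work goes in short steps, Python scripts to look and compute and a tool call to move; the robot and the scene stay as the last step left them, time stands still between calls to the robot, and variables do not carry over. Pictures are saved under pics/ and viewed, at most 10 in all, crops included, and the job is handed in when it is done.

Besides the shell and the picture viewer there is one more tool, called after "Emit:" in YAML: its name, and indented under it one key for each argument. arm_command: Moves the arm, as the interface text tells. Scaled input: -1 to 1 covers 0.25 m each way for a shift and pi rad each way for a turn. Its arguments: {"type":"object","properties":{"rows":{"type":"array","items":{"type":"array"}},"claw":{"type":"number"}},"required":["rows"]}

```bash
mkdir -p pics; cat > m.py <<'E'
from cell import state, viewer, env, models
import numpy as np, cv2
E
python3 - <<'E'
from m import *
s=state(); print({k:np.round(v,3) for k,v in s.items()})
for c in ['top','side']:
    p,d=viewer.read_camera(c); cv2.imwrite(f'pics/{c}0.png',p[...,::-1])
    for l in ['cage','roof_centre','lock_bar_grip','lock_bar_notch','safety_pin','safety_tab','safety_fixed_tab','latch_tab','latch_fixed_tab','gate_post','gate_hinge','sanding_block','tape_measure']:
        for r in models.mark_of(c,l)[:2]: print(c,l,np.round(r['position'],1),round(r['confidence'],2))
E
```

```text
{'t': np.float64(0.0), 'joints': array([ 1.033,  0.492,  1.559, -0.   ,  1.092, -0.106]), 'qvel': array([ 0.001, -0.   , -0.002, -0.001,  0.   , -0.002]), 'tau': array([-1.0000e-03, -6.1264e+01, -2.5819e+01,  6.9000e-02,  4.8000e-02,
       -0.0000e+00]), 'eef_pos': array([261.428, 567.431, 214.065]), 'tcp_rot': array([-3.14, -0.  ,  2.71]), 'ft_force': array([-0.506, -0.03 , -0.398]), 'moment': array([-0.008,  0.005, -0.021]), 'grip_force': np.float64(0.0), 'opening': np.float64(0.997)}
top cage [599.1  12.   -0.6] 0.68
top roof_centre [ 679.2 -199.5   -0.7] 0.67
top roof_centre [686.9  11.2 115.1] 0.66
top lock_bar_grip [696.8 -21.6 166.4] 0.69
top lock_bar_grip [680.5  40.8 133.2] 0.42
top lock_bar_notch [694.5  21.4 131.7] 0.8
top lock_bar_notch [634.   19.9 171.4] 0.43
top safety_pin [681.1  38.8 131.9] 0.7
top safety_pin [644.   70.2 167.5] 0.26
top safety_tab [644.5  68.8 169.1] 0.51
top safety_fixed_tab [678.3  76.2 165. ] 0.83
top latch_tab [637.1  21.4 172.6] 0.64
top latch_tab [696.  -23.2 169.1] 0.47
top latch_fixed_tab [639.6 -11.9 165.9] 0.64
top gate_post [597.7 -49.8 178. ] 0.85
top gate_hinge [596.2  98.6 119.1] 0.97
top sanding_block [ 549.3 -173.4    0.7] 0.71
top tape_measure [ 678.9 -202.3   -1. ] 0.77
side cage [603.   12.6   5.5] 0.93
side roof_centre [687.5  14.2 120.1] 0.69
side lock_bar_grip [691.2 -13.5 164.2] 0.7
side lock_bar_notch [692.2  19.4 130.8] 0.74
side safety_pin [679.3  42.7 127. ] 0.44
side safety_tab [650.   74.4 169.6] 0.5
side safety_fixed_tab [676.4  77.  168.5] 0.89
side latch_tab [641.1  21.  171. ] 0.84
side gate_post [595.9 -55.4 181.5] 0.69
side gate_post [ 6.991e+02  2.160e+02 -5.000e-01] 0.39
side gate_hinge [594.1  97.  117.7] 0.55
side gate_hinge [639.3  19.4 169.5] 0.51
side sanding_block [ 548.3 -171.4   -2.8] 0.9
```

View pics/top0.png

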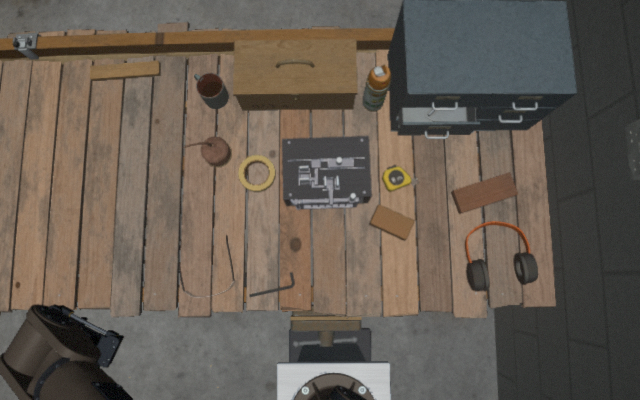

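View pics/side0.png

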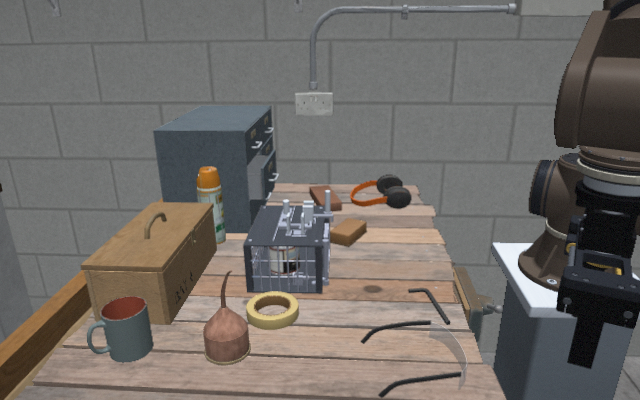

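The top view shows the cage at columns 283–370, rows 137–208, almost square to the bench. Its grip is at (338,160), the safety tabs around (305,175), the latch at (328,187) and the post at (353,197). The network points agree with this. Next I'll refine yaw and positions from depth.

```bash
cat >> m.py <<'E'
def cloud(c):
    p,d=viewer.read_camera(c); k=viewer.get_calibration(c); h,w=d.shape
    uv=np.stack(np.meshgrid(np.arange(w),np.arange(h)),-1).reshape(-1,1,2).astype(float)
    n=cv2.undistortPoints(uv,np.array(k['camera_matrix']),np.array(k['dist_coeffs'])).reshape(-1,2)
    z=d.reshape(-1); P=np.c_[n[:,0]*z,-n[:,1]*z,-z,np.ones(len(z))]
    W=(np.linalg.inv(k['world_to_cam'])@P.T).T[:,:3]; W[z<=0]=np.nan
    return p,W.reshape(h,w,3)
def tops(c,lo=155,hi=190):
    p,W=cloud(c); z=W[...,2]
    m=((z>lo)&(z<hi)&(W[...,0]>560)&(W[...,0]<780)&(abs(W[...,1]-12)<130)).astype(np.uint8)
    n,l=cv2.connectedComponents(m)
    for i in range(1,n):
        q=W[l==i]; print(c,len(q),q.mean(0).round(1),np.ptp(q,axis=0).round(1))
    return p,W
E
python3 - <<'E'
from m import *
for c in ['top','side']:
    p,W=tops(c); z=W[...,2]
    m=(z>112)&(z<125)&(W[...,0]>570)&(W[...,0]<800)&(abs(W[...,1]-12)<140)
    r=cv2.minAreaRect(W[m][:,:2].astype(np.float32)); print(c,m.sum(),r,np.median(z[m]))
for c in ['top','side']:
    viewer.read_camera(c)
    for l in ['safety_tab','safety_fixed_tab','latch_tab','latch_fixed_tab','lock_bar_grip','gate_post','safety_pin','lock_bar_notch']:
        for r in models.mark_of(c,l)[:1]: print(c,l,np.round(r['position'],1),round(r['confidence'],2))
print(viewer.get_calibration('top'))
p,_=viewer.read_camera('top'); cv2.imwrite('pics/t1.png',cv2.resize(p[130:215,275:380,::-1],None,fx=7,fy=7,interpolation=cv2.INTER_CUBIC))
E
```

```text
top 28 [695.2 -18.6 164. ] [14.  13.3 11.5]
top 31 [676.8  73.8 164.4] [ 7.  21.6 15.5]
top 29 [645.5  74.9 165. ] [ 7.1 21.2 13. ]
top 28 [639.2  19.3 165.6] [22.7  5.4 16.2]
top 24 [640.1 -12.5 164.6] [22.2  5.3 13.3]
top 28 [595.5 -51.2 177.1] [11.8 12.  23.3]
top 4501 ((678.4832153320312, 15.338821411132812), (184.43569946289062, 240.4137420654297), 1.4520959854125977) 120.19028491163203
side 72 [596.  -48.8 170.9] [12.7 11.8 30. ]
side 47 [694.6 -15.4 163.4] [14.6 19.5 14.1]
side 154 [640.3  24.3 164.6] [ 22.7 104.8  17.5]
side 34 [675.9  79.6 164.3] [ 5.7 25.6 16.2]
side 2134 ((679.1104736328125, 13.842376708984375), (185.2552032470703, 245.9163818359375), 1.069551944732666) 123.651411712449
top safety_tab [645.6  73.7 169.6] 0.66
top safety_fixed_tab [679.1  74.3 161.9] 0.65
top latch_tab [635.8  19.7 170.3] 0.69
top latch_fixed_tab [639.  -11.1 164.9] 0.81
top lock_bar_grip [695.1 -21.4 166.4] 0.89
top gate_post [595.3 -51.7 179.5] 0.61
top safety_pin [682.1  38.8 134.1] 0.52
top lock_bar_notch [696.5  20.6 132.7] 0.8
side safety_tab [693.4 -15.5 166. ] 0.36
side safety_fixed
[... 165 characters left out ...]
safety_pin [682.6  43.2 127.9] 0.49
side lock_bar_notch [688.7  20.1 130.3] 0.47
{'camera_matrix': array([[475.90750515,   0.        , 319.21982242],
       [  0.        , 475.90750515, 203.94280044],
       [  0.        ,   0.        ,   1.        ]]), 'dist_coeffs': array([-0.06798906,  0.        ,  0.        ,  0.        ,  0.        ]), 'world_to_cam': array([[-9.36055818e-03, -9.99909681e-01, -9.64414049e-03,
         4.21744506e+01],
       [ 9.87672671e-01, -1.07522028e-02,  1.56163649e-01,
        -5.94876073e+02],
       [-1.56253240e-01, -8.06347508e-03,  9.87684112e-01,
        -1.30787865e+03],
       [ 0.00000000e+00,  0.00000000e+00,  0.00000000e+00,
         1.00000000e+00]])}
```

View pics/t1.png

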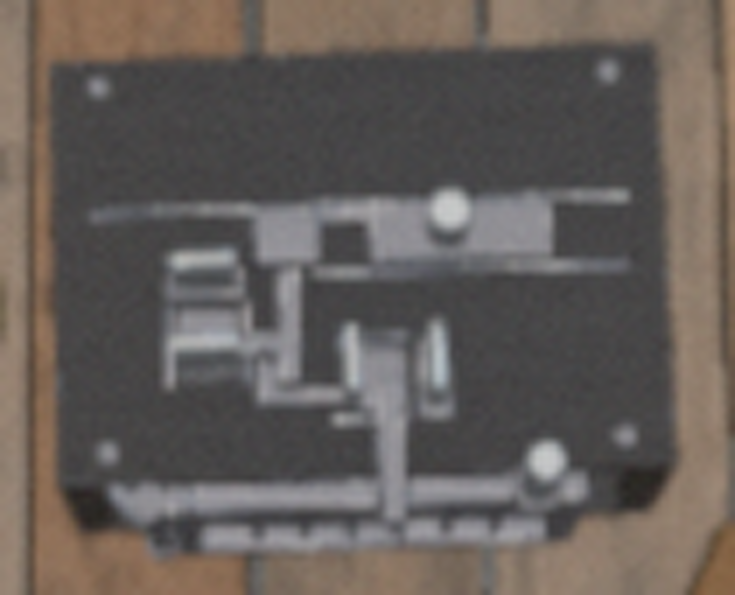

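```bash
cat >> m.py <<'E'
from scipy.spatial.transform import Rotation as Ro
def plan(tgt,yaw=None):
    s=state(); R=Ro.from_euler('xyz',s['tcp_rot']); d=np.array(tgt)-s['eef_pos']
    print('pose',s['eef_pos'].round(1),s['tcp_rot'].round(3),'F',s['ft_force'].round(1),'open',round(float(s['opening']),3),'t',round(float(s['t']),2))
    print('tool shift norm',(R.inv().apply(d)/250).round(4),'rows>=',np.ceil(np.linalg.norm(d)/50),
      'turn norm', None if yaw is None else round(float(-(yaw-s['tcp_rot'][2]+np.pi)%(2*np.pi)-np.pi)/np.pi,4))
E
sed -i 's|round(float(-(yaw.*|round(float(-((yaw-s["tcp_rot"][2]+np.pi)%(2*np.pi)-np.pi)/np.pi),4))|' m.py
python3 -c "
from m import *
plan([695,-19,240],3.16)"
```

```text
pose [261.6 567.6 214.7] [3.142 0.    2.71 ] F [0.4 0.  0.5] open 1.005 t 2.45
tool shift norm [-2.5567 -1.4056 -0.1014] rows>= 15.0 turn norm -0.1433
```

Emit:
arm_command:
  rows:
    - [[-0.15, -0.082, -0.006], 0]
    - [[-0.15, -0.082, -0.006], 0]
    - [[-0.15, -0.082, -0.006], 0]
    - [[-0.15, -0.082, -0.006], 0]
    - [[-0.15, -0.082, -0.006], 0]
  claw: 0.55

```text
t: 2.95
eef_pos: [389.7, 394.7, 222.4]
tcp_rot: [3.141, 0.0, 2.71]
ft_force: [1.0, 0.7, -0.3]
opening: 0.639
grip_force: 0.0
```

Emit:
arm_command:
  rows:
    - [[-0.15, -0.082, -0.006], 0]
    - [[-0.15, -0.082, -0.006], 0]
    - [[-0.15, -0.082, -0.006], 0]
    - [[-0.15, -0.082, -0.006], 0]
    - [[-0.15, -0.082, -0.006], 0]

```text
t: 3.45
eef_pos: [517.2, 223.0, 229.9]
tcp_rot: [3.141, 0.0, 2.71]
ft_force: [0.1, 1.0, -0.0]
opening: 0.55
grip_force: 0.0
```

Emit:
arm_command:
  rows:
    - [[-0.15, -0.082, -0.006], 0]
    - [[-0.15, -0.082, -0.006], 0]
    - [[-0.15, -0.082, -0.006], 0]
    - [[-0.15, -0.082, -0.006], 0]
    - [[-0.15, -0.082, -0.006], 0]

```text
t: 3.95
eef_pos: [644.6, 51.3, 237.3]
tcp_rot: [3.141, 0.0, 2.71]
ft_force: [0.4, 0.2, -1.0]
opening: 0.548
grip_force: 0.0
```

Emit:
arm_command:
  rows:
    - [[-0.1, -0.06, 0], -0.045]
    - [[0, 0, 0], -0.045]
    - [[0, 0, 0], -0.045]
    - [[0, 0, 0], -0.0083]
    - [[0, 0, 0], 0]

```text
t: 4.45
eef_pos: [660.1, 29.0, 237.1]
tcp_rot: [3.141, 0.0, -3.126]
ft_force: [0.4, 0.4, 0.1]
opening: 0.548
grip_force: 0.0
```

```bash
python3 -c "
from m import *
plan([695,-19,142],3.16); print(state()['joints'].round(2))"
```

```text
pose [660.1  29.  237.1] [ 3.141  0.    -3.126] F [0.4 0.4 0.1] open 0.548 t 4.45
tool shift norm [-0.1364 -0.1941  0.3805] rows>= 3.0 turn norm -0.0008
[-0.06  0.52  1.44  0.    1.18 -1.64]
```

Emit:
arm_command:
  rows:
    - [[-0.1364, -0.1, 0], 0]
    - [[0, -0.0941, 0], 0]
    - [[0, 0, 0.1], 0]
    - [[0, 0, 0.1], 0]
    - [[0, 0, 0], 0]

```text
t: 4.95
eef_pos: [693.8, -18.8, 184.0]
tcp_rot: [3.141, -0.005, -3.126]
ft_force: [-0.3, 0.0, -0.4]
opening: 0.551
grip_force: 0.0
```

```bash
python3 - <<'E'
from m import *
plan([695,-19,142],3.16)
for c in ['top','side']:
    p,_=viewer.read_camera(c)
    print([ (r['position'],r['confidence']) for r in models.mark_of(c,'lock_bar_grip')[:2]])
p,_=viewer.read_camera('side'); cv2.imwrite('pics/s1.png',cv2.resize(p[120:300,220:380,::-1],None,fx=3.3,fy=3.3,interpolation=cv2.INTER_CUBIC))
E
```

```text
pose [693.8 -18.8 184. ] [ 3.141 -0.005 -3.126] F [-0.3  0.  -0.4] open 0.551 t 4.95
tool shift norm [-0.0058 -0.0011  0.1678] rows>= 1.0 turn norm -0.001
[]
[([693.5, -18.1, 167.1], 0.48), ([685.1, 15.3, 120.9], 0.47)]
```

View pics/s1.png

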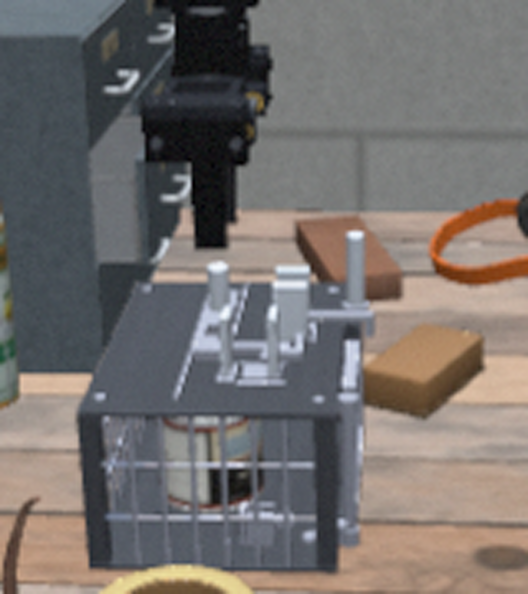

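The fingers (210,240) sit directly over the grip (218,268), so I'll go down, close and slide.

Emit:
arm_command:
  rows:
    - [[0, 0, 0.08], 0]
    - [[0, 0, 0.085], 0]
    - [[0, 0, 0], 0]
    - [[0, 0, 0], 0]
    - [[0, 0, 0], 0]

```text
t: 5.7
eef_pos: [695.8, -19.0, 147.6]
tcp_rot: [-3.141, 0.002, -3.123]
ft_force: [-0.8, 0.3, 0.1]
opening: 0.547
grip_force: 0.0
```

Emit:
arm_command:
  rows:
    - [[0, 0, 0], 0]
    - [[0, 0, 0], 0]
    - [[0, 0, 0], 0]
    - [[0, 0, 0], 0]
    - [[0, 0, 0], 0]
  claw: 0

```text
t: 6.2
eef_pos: [695.2, -19.0, 145.9]
tcp_rot: [3.141, 0.0, -3.123]
ft_force: [-0.5, -0.7, 0.8]
opening: 0.186
grip_force: 0.0
```

```bash
python3 - <<'E'
from m import *
plan([695,1,142],3.16)
for c in ['top','side']:
    p,_=viewer.read_camera(c)
    for l in ['lock_bar_notch','safety_pin']: print(c,l,[ (np.round(r['position'],1),r['confidence']) for r in models.mark_of(c,l)[:2]])
E
```

```text
pose [695.2 -19.  145.9] [ 3.141  0.    -3.123] F [-0.5 -0.7  0.8] open 0.186 t 6.2
tool shift norm [-0.0008  0.08    0.0158] rows>= 1.0 turn norm -0.0
top lock_bar_notch [(array([677.5,  73.5, 167.1]), 0.31)]
top safety_pin [(array([681.3,  38.4, 131.8]), 0.55)]
side lock_bar_notch [(array([689.9,  20.7, 133.6]), 0.59), (array([698.9,  24.3,   7.9]), 0.58)]
side safety_pin [(array([680.4,  44.2, 128.5]), 0.52)]
```

Emit:
arm_command:
  rows:
    - [[0, 0, 0], 0]
    - [[0, 0, 0], 0]
    - [[0, 0.01, 0], 0]
    - [[0, 0.015, 0], 0]
    - [[0, 0.015, 0], 0]

```text
t: 7.0
eef_pos: [694.9, -8.9, 145.9]
tcp_rot: [-3.141, -0.0, -3.123]
ft_force: [0.2, -2.8, 0.5]
opening: 0.16
grip_force: 30.0
```

Emit:
arm_command:
  rows:
    - [[0, 0.015, 0], 0]
    - [[0, 0.015, 0], 0]
    - [[0, 0.01, 0], 0]
    - [[0, 0, 0], 0]
    - [[0, 0, 0], 0]

```text
t: 7.5
eef_pos: [694.7, 1.6, 145.9]
tcp_rot: [3.141, -0.0, -3.123]
ft_force: [-1.8, 2.2, 1.2]
opening: 0.161
grip_force: 30.0
```

```bash
python3 - <<'E'
from m import *
plan([695,1,142],3.16)
for c in ['top','side']:
    p,_=viewer.read_camera(c)
    for l in ['lock_bar_notch','safety_pin']: print(c,l,[ (np.round(r['position'],1),r['confidence']) for r in models.mark_of(c,l)[:2]])
E
```

```text
pose [694.7   1.6 145.9] [ 3.141 -0.    -3.123] F [-1.8  2.2  1.2] open 0.161 t 7.5
tool shift norm [-0.0013 -0.0024  0.0155] rows>= 1.0 turn norm 0.0001
top lock_bar_notch []
top safety_pin []
side lock_bar_notch [(array([689.9,  40.3, 133.2]), 0.65), (array([684.8,  14.6, 121.2]), 0.22)]
side safety_pin [(array([676.6,  77.4, 169. ]), 0.53), (array([683.1,  44.6, 126.6]), 0.52)]
```

Emit:
arm_command:
  rows:
    - [[0, 0, 0], 0]
    - [[0, 0, 0], 0]
    - [[0, 0, -0.1], 0]
    - [[0, 0, -0.15], 0]
    - [[0, 0, -0.06], 0]
  claw: 0.45

```text
t: 8.3
eef_pos: [695.8, 0.7, 226.7]
tcp_rot: [-3.141, 0.004, -3.123]
ft_force: [0.3, 0.2, -0.3]
opening: 0.444
grip_force: 0.0
```

Emit:
arm_command:
  rows:
    - [[0.05, 0.145, 0], 0]
    - [[0.053, 0.145, 0], 0]
    - [[0, 0, 0], 0.045]
    - [[0, 0, 0], 0.045]
    - [[0, 0, 0], 0.045]
  claw: 0.8

```text
t: 8.8
eef_pos: [667.8, 73.2, 223.5]
tcp_rot: [3.142, 0.001, 2.731]
ft_force: [-0.6, -0.6, 0.2]
opening: 0.781
grip_force: 0.0
```

Emit:
arm_command:
  rows:
    - [[0, 0, 0], 0.045]
    - [[0, 0, 0], 0.045]
    - [[0, 0, 0], 0.045]
    - [[0, 0, 0], 0.045]
    - [[0, 0, 0], 0.045]

```text
t: 9.3
eef_pos: [667.9, 72.7, 223.3]
tcp_rot: [3.141, 0.0, 2.023]
ft_force: [0.9, 0.2, -0.2]
opening: 0.803
grip_force: 0.0
```

Emit:
arm_command:
  rows:
    - [[0, 0, 0], 0.045]
    - [[0, 0, 0], 0.045]
    - [[0, 0, 0], 0.045]
    - [[0, 0, 0], 0.005]
    - [[0, 0, 0], 0]

```text
t: 9.8
eef_pos: [667.8, 72.8, 223.4]
tcp_rot: [3.141, 0.0, 1.592]
ft_force: [0.3, 0.8, -0.2]
opening: 0.799
grip_force: 0.0
```

```bash
python3 - <<'E'
from m import *
plan([669,74.5,142],1.59)
for c in ['top','side']:
    p,_=viewer.read_camera(c)
    for l in ['lock_bar_notch','safety_pin','safety_fixed_tab','lock_bar_grip']: print(c,l,[ (np.round(r['position'],1),r['confidence']) for r in models.mark_of(c,l)[:2]])
    cv2.imwrite(f'pics/{c}2.png',p[...,::-1])
a=cv2.imread('pics/top2.png')[110:230,260:390]; b=cv2.imread('pics/side2.png')[130:260,220:360]
f=lambda i:cv2.resize(i,(400,int(400*i.shape[0]/i.shape[1])),interpolation=cv2.INTER_CUBIC)[:365]
cv2.imwrite('pics/c2.png',np.hstack([f(a),f(b)]))
E
```

```text
pose [667.8  72.8 223.4] [3.141 0.    1.592] F [ 0.3  0.8 -0.2] open 0.799 t 9.8
tool shift norm [0.0066 0.0048 0.3255] rows>= 2.0 turn norm 0.0007
top lock_bar_notch []
top safety_pin [(array([ 6.773e+02, -2.038e+02, -4.000e-01]), 0.68)]
top safety_fixed_tab []
top lock_bar_grip [(array([695.6,  -1.3, 169.5]), 0.63)]
side lock_bar_notch [(array([687.4,  39.7, 132.2]), 0.7), (array([594.6, -54.9, 182.1]), 0.48)]
side safety_pin [(array([681.6,  40.5, 127.4]), 0.75)]
side safety_fixed_tab [(array([677.7,  76.3, 169. ]), 0.74)]
side lock_bar_grip [(array([695.3,   2.5, 164.2]), 0.53)]
```

View pics/c2.png

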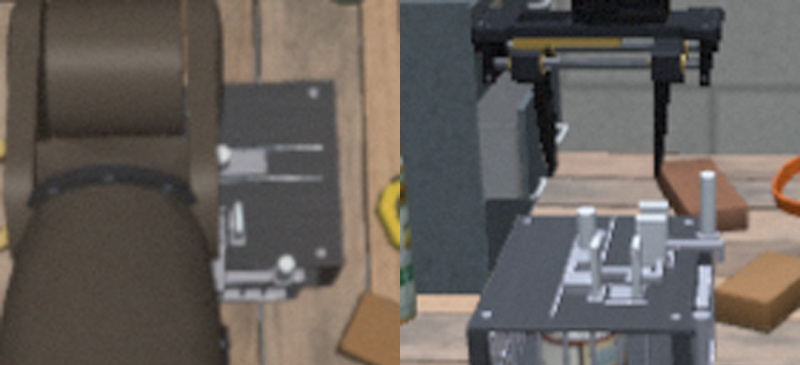

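The notch and pin line up (y about 40) and the fingers straddle both tabs, so I'll go down and squeeze.

Emit:
arm_command:
  rows:
    - [[0.006, 0.005, 0.12], 0]
    - [[0, 0, 0.12], 0]
    - [[0, 0, 0.08], 0]
    - [[0, 0, 0], 0]
    - [[0, 0, 0], 0]

```text
t: 10.8
eef_pos: [669.2, 74.5, 143.9]
tcp_rot: [3.141, -0.0, 1.589]
ft_force: [-0.7, 0.9, 0.7]
opening: 0.802
grip_force: 0.0
```

Emit:
arm_command:
  rows:
    - [[0, 0, 0], 0]
    - [[0, 0, 0], 0]
    - [[0, 0, 0], 0]
    - [[0, 0, 0], 0]
    - [[0, 0, 0], 0]
  claw: 0

```text
t: 11.3
eef_pos: [668.5, 74.6, 143.7]
tcp_rot: [-3.141, -0.0, 1.589]
ft_force: [-3.0, -0.4, 2.2]
opening: 0.437
grip_force: 1.6
```

Emit:
arm_command:
  rows:
    - [[0, 0, 0], 0]
    - [[0, 0, 0], 0]
    - [[0, 0, 0], 0]
    - [[0, 0, 0], 0]
    - [[0, 0, 0], 0]

```text
t: 11.8
eef_pos: [669.7, 74.6, 143.4]
tcp_rot: [3.14, -0.0, 1.589]
ft_force: [5.8, 1.2, -1.6]
opening: 0.222
grip_force: 30.0
```

Emit:
arm_command:
  rows:
    - [[0, 0, 0], 0]
    - [[0, 0, 0], 0]
    - [[0, 0, 0], 0]
    - [[0, 0, -0.15], 0]
    - [[0, 0, -0.16], 0]
  claw: 0.5

```text
t: 12.3
eef_pos: [668.2, 74.4, 220.6]
tcp_rot: [-3.138, -0.0, 1.589]
ft_force: [-0.4, -0.3, 0.7]
opening: 0.498
grip_force: 0.0
```

Emit:
arm_command:
  rows:
    - [[-0.158, -0.06, 0], 0]
    - [[-0.158, -0.06, 0], 0]
    - [[0, 0, 0], -0.045]
    - [[0, 0, 0], -0.045]
    - [[0, 0, 0], -0.045]
  claw: 0.8

```text
t: 12.8
eef_pos: [640.1, -5.5, 221.0]
tcp_rot: [-3.142, -0.0, 2.018]
ft_force: [0.7, -0.3, -0.5]
opening: 0.792
grip_force: 0.0
```

Emit:
arm_command:
  rows:
    - [[0, 0, 0], -0.045]
    - [[0, 0, 0], -0.045]
    - [[0, 0, 0], -0.045]
    - [[0, 0, 0], -0.045]
    - [[0, 0, 0], -0.045]

```text
t: 13.3
eef_pos: [640.2, -5.0, 220.9]
tcp_rot: [-3.142, -0.0, 2.726]
ft_force: [0.7, -0.6, -0.3]
opening: 0.8
grip_force: 0.0
```

Emit:
arm_command:
  rows:
    - [[0, 0, 0], -0.045]
    - [[0, 0, 0], -0.045]
    - [[0, 0, 0], -0.045]
    - [[0, 0, 0], -0.005]
    - [[0, 0, 0], 0]

```text
t: 13.8
eef_pos: [640.3, -5.0, 220.9]
tcp_rot: [3.141, -0.0, -3.127]
ft_force: [0.3, -0.6, -0.2]
opening: 0.799
grip_force: 0.0
```

```bash
python3 - <<'E'
from m import *
plan([639.8,-4.3,142],3.16)
for c in ['top','side']:
    p,_=viewer.read_camera(c)
    for l in ['latch_tab','latch_fixed_tab','safety_tab','safety_fixed_tab','gate_post']: print(c,l,[ (np.round(r['position'],1),r['confidence']) for r in models.mark_of(c,l)[:2]])
    cv2.imwrite(f'pics/{c}3.png',p[...,::-1])
a=cv2.imread('pics/top3.png')[110:230,260:390]; b=cv2.imread('pics/side3.png')[130:260,220:360]
f=lambda i:cv2.resize(i,(400,int(400*i.shape[0]/i.shape[1])),interpolation=cv2.INTER_CUBIC)[:365]
cv2.imwrite('pics/c3.png',np.hstack([f(a),f(b)]))
E
```

```text
pose [640.3  -5.  220.9] [ 3.141 -0.    -3.127] F [ 0.3 -0.6 -0.2] open 0.799 t 13.8
tool shift norm [0.0017 0.0029 0.3155] rows>= 2.0 turn norm -0.0011
top latch_tab []
top latch_fixed_tab []
top safety_tab []
top safety_fixed_tab [(array([678.6,  78. , 165.9]), 0.64)]
top gate_post [(array([ 547.2, -173.9,   -3.1]), 0.21)]
side latch_tab [(array([640.4,  19.3, 169.4]), 0.84), (array([ 5.459e+02, -1.747e+02,  1.000e-01]), 0.32)]
side latch_fixed_tab [(array([635.7, -13.5, 163.3]), 0.71)]
side safety_tab [(array([659.4,  77.4, 165.1]), 0.65)]
side safety_fixed_tab [(array([679.2,  78.2, 167.8]), 0.7), (array([697.7,  43.3, 127. ]), 0.63)]
side gate_post [(array([594.5, -51.4, 178.1]), 0.78)]
```

View pics/c3.png

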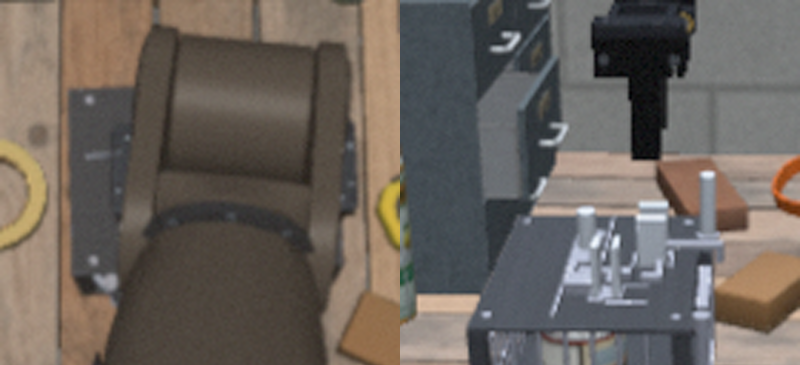

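The safety tabs are now close together (right panel, 597 and 615), so that catch is squeezed. Next is the latch.

Emit:
arm_command:
  rows:
    - [[0, 0.003, 0.12], 0]
    - [[0, 0, 0.12], 0]
    - [[0, 0, 0.075], 0]
    - [[0, 0, 0], 0]
    - [[0, 0, 0], 0]

```text
t: 14.9
eef_pos: [640.7, -4.3, 142.6]
tcp_rot: [3.142, 0.0, -3.123]
ft_force: [0.7, -0.3, 1.2]
opening: 0.8
grip_force: 0.0
```

Emit:
arm_command:
  rows:
    - [[0, 0, 0], 0]
    - [[0, 0, 0], 0]
    - [[0, 0, 0], 0]
    - [[0, 0, 0], 0]
    - [[0, 0, 0], 0]
  claw: 0

```text
t: 15.4
eef_pos: [640.5, -3.9, 142.6]
tcp_rot: [3.141, 0.001, -3.123]
ft_force: [0.6, 1.9, 1.9]
opening: 0.437
grip_force: 1.6
```

Emit:
arm_command:
  rows:
    - [[0, 0, 0], 0]
    - [[0, 0, 0], 0]
    - [[0, 0, 0], 0]
    - [[0, 0, 0], 0]
    - [[0, 0, 0], 0]

```text
t: 15.9
eef_pos: [640.5, -5.3, 142.3]
tcp_rot: [-3.14, 0.0, -3.123]
ft_force: [0.3, -5.7, 4.0]
opening: 0.223
grip_force: 30.0
```

Emit:
arm_command:
  rows:
    - [[0, 0, 0], 0]
    - [[0, 0, 0], 0]
    - [[0, 0, 0], 0]
    - [[0, 0, -0.15], 0]
    - [[0, 0, -0.16], 0]
  claw: 0.5

```text
t: 16.4
eef_pos: [639.7, -4.1, 219.3]
tcp_rot: [3.141, -0.003, -3.123]
ft_force: [0.3, -0.5, 0.5]
opening: 0.495
grip_force: 0.0
```

Emit:
arm_command:
  rows:
    - [[0.09, -0.092, 0], 0]
    - [[0.09, -0.092, 0], 0]
    - [[0, 0, 0], 0.045]
    - [[0, 0, 0], 0.045]
    - [[0, 0, 0], 0.045]

```text
t: 16.9
eef_pos: [596.0, -51.2, 219.6]
tcp_rot: [3.141, -0.0, 2.73]
ft_force: [-0.1, -0.8, -0.7]
opening: 0.501
grip_force: 0.0
```

Emit:
arm_command:
  rows:
    - [[0, 0, 0], 0.045]
    - [[0, 0, 0], 0.045]
    - [[0, 0, 0], 0.045]
    - [[0, 0, 0], 0.045]
    - [[0, 0, 0], 0.045]

```text
t: 17.4
eef_pos: [596.1, -50.9, 219.5]
tcp_rot: [-3.141, -0.0, 2.023]
ft_force: [-0.4, 0.1, -0.1]
opening: 0.499
grip_force: 0.0
```

Emit:
arm_command:
  rows:
    - [[0, 0, 0], 0.045]
    - [[0, 0, 0], 0.045]
    - [[0, 0, 0], 0.045]
    - [[0, 0, 0], 0.005]
    - [[0, 0, 0], 0]

```text
t: 17.9
eef_pos: [596.2, -51.0, 219.5]
tcp_rot: [-3.141, -0.0, 1.592]
ft_force: [-0.3, -0.5, -1.0]
opening: 0.504
grip_force: 0.0
```

```bash
python3 - <<'E'
from m import *
plan([595.5,-51.3,147],1.59); print(state()['joints'].round(2))
for c in ['top','side']:
    p,_=viewer.read_camera(c)
    for l in ['latch_tab','latch_fixed_tab','gate_post','gate_hinge']: print(c,l,[ (np.round(r['position'],1),r['confidence']) for r in models.mark_of(c,l)[:2]])
    cv2.imwrite(f'pics/{c}4.png',p[...,::-1])
a=cv2.imread('pics/top4.png')[110:230,260:390]; b=cv2.imread('pics/side4.png')[130:260,220:360]
f=lambda i:cv2.resize(i,(400,int(400*i.shape[0]/i.shape[1])),interpolation=cv2.INTER_CUBIC)[:365]
cv2.imwrite('pics/c4.png',np.hstack([f(a),f(b)]))
E
```

```text
pose [596.2 -51.  219.5] [-3.141 -0.     1.592] F [-0.3 -0.5 -1. ] open 0.504 t 17.9
tool shift norm [-0.0012 -0.0026  0.2901] rows>= 2.0 turn norm 0.0008
[-0.2   0.45  1.62  0.    1.07 -0.22]
top latch_tab [(array([638.9,   1.5, 169.5]), 0.44)]
top latch_fixed_tab [(array([638.9, -13.4, 166.4]), 0.76)]
top gate_post [(array([ 6.782e+02, -2.010e+02, -6.000e-01]), 0.53), (array([660.2,  72.7, 166.2]), 0.34)]
top gate_hinge [(array([594. ,  97.2, 119.3]), 0.75)]
side latch_tab [(array([641.3,   6.6, 167.6]), 0.82)]
side latch_fixed_tab [(array([636.6, -14.3, 164.3]), 0.65)]
side gate_post [(array([592.9, -54.3, 178.9]), 0.98)]
side gate_hinge [(array([590.4,  95.2, 116.6]), 0.68), (array([679.3,  76.7, 168. ]), 0.61)]
```

View pics/c4.png

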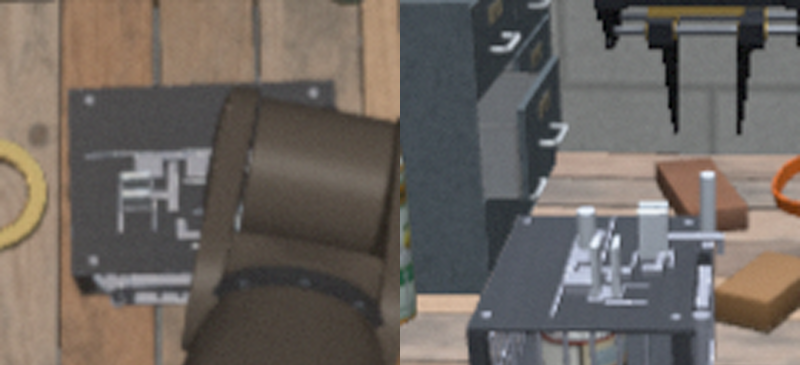

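The latch tabs are together (moving tab at y about 4), and the post (707,175 in the right panel) lies between the fingers. Down and grip.

Emit:
arm_command:
  rows:
    - [[0, -0.002, 0.11], 0]
    - [[0, 0, 0.11], 0]
    - [[0, 0, 0.065], 0]
    - [[0, 0, 0], 0]
    - [[0, 0, 0], 0]

```text
t: 18.9
eef_pos: [596.0, -51.1, 148.8]
tcp_rot: [3.141, -0.0, 1.589]
ft_force: [0.9, 0.8, 0.2]
opening: 0.503
grip_force: 0.0
```

Emit:
arm_command:
  rows:
    - [[0, 0, 0], 0]
    - [[0, 0, 0], 0]
    - [[0, 0, 0], 0]
    - [[0, 0, 0], 0]
    - [[0, 0, 0], 0]
  claw: 0

```text
t: 19.4
eef_pos: [595.9, -51.1, 148.6]
tcp_rot: [3.141, 0.0, 1.589]
ft_force: [0.6, -0.2, 1.2]
opening: 0.141
grip_force: 30.1
```

Emit:
arm_command:
  rows:
    - [[0, 0, 0], 0]
    - [[0, 0, 0], 0]
    - [[0, 0, 0], 0]
    - [[0, 0, 0], 0]
    - [[0, 0, 0], 0]

```text
t: 19.9
eef_pos: [595.9, -51.1, 148.6]
tcp_rot: [3.141, 0.0, 1.589]
ft_force: [0.2, -1.0, 3.6]
opening: 0.143
grip_force: 30.0
```

Emit:
arm_command:
  rows:
    - [[0.0023, -0.0523, 0], 0.0278]
    - [[0.0023, -0.0523, 0], 0.0278]
    - [[0.0023, -0.0523, 0], 0.0278]
    - [[0, 0, 0], 0]
    - [[0, 0, 0], 0]

```text
t: 20.4
eef_pos: [557.2, -46.8, 148.6]
tcp_rot: [3.141, 0.0, 1.329]
ft_force: [1.7, 0.3, 3.7]
opening: 0.14
grip_force: 30.0
```

```bash
cat >> m.py <<'E'
def arc(deg,H=(598.5,98.9),y0=.018):
    a=np.radians(deg); d=np.array([-np.sin(a),-np.cos(a)])*150; c,s=np.cos(y0),np.sin(y0)
    plan([H[0]+c*d[0]-s*d[1]-2*s*0,H[1]+s*d[0]+c*d[1],148.6],np.pi/2+y0-a)
E
python3 - <<'E'
from m import *
arc(0,(593.2,98.9)); arc(15,(593.2,98.9)); arc(30,(593.2,98.9))
E
```

```text
pose [557.2 -46.8 148.6] [3.141 0.    1.329] F [1.7 0.3 3.7] open 0.14 t 20.4
tool shift norm [0.0205 0.1543 0.0002] rows>= 1.0 turn norm -0.0826
pose [557.2 -46.8 148.6] [3.141 0.    1.329] F [1.7 0.3 3.7] open 0.14 t 20.4
tool shift norm [ 0.0004 -0.0011  0.    ] rows>= 1.0 turn norm 0.0007
pose [557.2 -46.8 148.6] [3.141 0.    1.329] F [1.7 0.3 3.7] open 0.14 t 20.4
tool shift norm [ 2.120e-02 -1.563e-01 -1.000e-04] rows>= 1.0 turn norm 0.084
```

Emit:
arm_command:
  rows:
    - [[0.0023, -0.0523, 0], 0.0278]
    - [[0.0023, -0.0523, 0], 0.0278]
    - [[0.0023, -0.0523, 0], 0.0278]
    - [[0.0023, -0.0523, 0], 0.0278]
    - [[0.0023, -0.0523, 0], 0.0278]

```text
t: 20.9
eef_pos: [499.7, -18.5, 148.6]
tcp_rot: [3.139, -0.0, 0.889]
ft_force: [4.9, -4.1, 2.2]
opening: 0.143
grip_force: 30.0
```

Emit:
arm_command:
  rows:
    - [[0.0023, -0.0523, 0], 0.0278]
    - [[0.0023, -0.0523, 0], 0.0278]
    - [[0.0023, -0.0523, 0], 0.0278]
    - [[0, 0, 0], 0]
    - [[0, 0, 0], 0]

```text
t: 21.4
eef_pos: [472.3, 10.2, 148.6]
tcp_rot: [3.141, 0.0, 0.633]
ft_force: [0.4, -5.4, 6.3]
opening: 0.139
grip_force: 30.0
```

```bash
python3 - <<'E'
from m import *
arc(55,(593.2,98.9)); arc(83,(593.2,98.9)); print(state()['joints'].round(2))
E
```

```text
pose [472.3  10.2 148.6] [3.141 0.    0.633] F [ 0.4 -5.4  6.3] open 0.139 t 21.4
tool shift norm [-0.0004 -0.0025 -0.    ] rows>= 1.0 turn norm 0.0013
pose [472.3  10.2 148.6] [3.141 0.    0.633] F [ 0.4 -5.4  6.3] open 0.139 t 21.4
tool shift norm [ 7.100e-02 -2.839e-01 -2.000e-04] rows>= 2.0 turn norm 0.1569
[-0.12  0.37  2.   -0.    0.77  0.82]
```

Emit:
arm_command:
  rows:
    - [[0.0023, -0.0523, 0], 0.0278]
    - [[0.0023, -0.0523, 0], 0.0278]
    - [[0.0023, -0.0523, 0], 0.0278]
    - [[0.0023, -0.0523, 0], 0.0278]
    - [[0.0023, -0.0523, 0], 0.0278]

```text
t: 21.9
eef_pos: [446.4, 69.9, 148.6]
tcp_rot: [3.141, -0.0, 0.192]
ft_force: [1.7, -7.0, 5.4]
opening: 0.143
grip_force: 30.0
```

Emit:
arm_command:
  rows:
    - [[0.001, -0.033, 0], 0.0175]
    - [[0, 0, 0], 0]
    - [[0, 0, 0], 0]
    - [[0, 0, 0], 0]
    - [[0, 0, 0], 0]

```text
t: 22.4
eef_pos: [445.2, 77.7, 148.5]
tcp_rot: [3.141, 0.0, 0.141]
ft_force: [-0.8, -5.8, 9.1]
opening: 0.143
grip_force: 30.0
```

```bash
python3 - <<'E'
from m import *
arc(83,(593.2,98.9)); print(state()['qvel'].round(3))
for c in ['top','side']:
    p,_=viewer.read_camera(c)
    for l in ['gate_post','lock_bar_grip','tape_measure','sanding_block','paint_tin']: print(c,l,[ (np.round(r['position'],1),r['confidence']) for r in models.mark_of(c,l)[:1]])
    cv2.imwrite(f'pics/{c}5.png',p[...,::-1])
a=cv2.imread('pics/top5.png')[110:260,230:400]; b=cv2.imread('pics/side5.png')[150:310,220:400]
f=lambda i:cv2.resize(i,(400,int(400*i.shape[0]/i.shape[1])),interpolation=cv2.INTER_CUBIC)[:350]
cv2.imwrite('pics/c5.png',np.hstack([f(a),f(b)]))
E
```

```text
pose [445.2  77.7 148.5] [3.141 0.    0.141] F [-0.8 -5.8  9.1] open 0.143 t 22.4
tool shift norm [-0.0018 -0.0012 -0.0003] rows>= 1.0 turn norm 0.0003
[-0.001 -0.002  0.    -0.002 -0.001 -0.001]
top gate_post [(array([6.956e+02, 2.221e+02, 2.000e-01]), 0.41)]
top lock_bar_grip [(array([694.9,  -1.1, 167.1]), 0.67)]
top tape_measure [(array([ 682. , -201.6,    1.1]), 0.83)]
top sanding_block [(array([ 548.7, -173.9,    2.4]), 0.56)]
top paint_tin [(array([637.9,   1.9, 172. ]), 0.35)]
side gate_post []
side lock_bar_grip [(array([691.8,   2.7, 166.5]), 0.71)]
side tape_measure []
side sanding_block [(array([ 549.6, -171.8,   -0.6]), 0.97)]
side paint_tin [(array([699.7,  25.4,   6.3]), 0.66)]
```

View pics/c5.png

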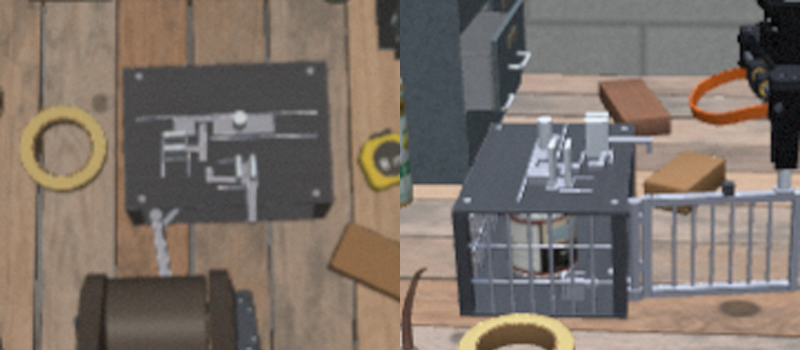

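The gate stands about 82° open, at rest, with the post (785,180) still gripped, and the tin and bystanders haven't moved. Handing in.

```bash
python3 -c "
from m import *
print(env.job_done())"
```

```text
the job is handed in; nothing more can be done
None
```

The cage is open: the lock bar was slid into line, then the safety catch and then the gate latch were squeezed fully, and the arm is holding the post with the gate at rest about 82° open; the job is handed in at about 22 s, and the tin and nearby things show no sign of having moved.

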